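# Show the tall lamp burner to the catalogue camera

## Task

The two small burners have had their pictures taken: put them back, one after the other, into the two free holes in the middle of the wooden rack, each sitting with its flange down on the wood, and let go of them. Then take the tall burner out of the rack and hold it up for the camera: upright, its middle level with the lens and straight in front of it, 150 mm from the front of the lens, with its winder pointing at the lens. Finish while holding it there still in the gripper for the picture, and leave the camera, the squat burner and the other things on the table alone.

Things in the scene. Friction and masses are not known exactly. Their poses are not given: they have to be found in the camera images.
- rack: Dark wooden display block fixed to the table, 90 mm (its x) by 320 mm (its y) by 40 mm high, with a row of four equal through holes along its y; origin at the centre of its underside. The two end holes hold the tall and the squat burner (either way round), the two middle holes are free.
- rack_hole1 (a point): Middle of the mouth (rack top, 40 mm above the table) of one free hole, 34 mm in diameter with a 3 mm chamfer, at y = -37.5 mm in the rack's frame. A seated burner's collar is in the hole and its flange lies on the rack top.
- rack_hole2 (a point): The same for the other free hole, at y = +37.5 mm in the rack's frame. The end holes are 75 mm further out, at y = -112.5 and +112.5 mm.
- small_a_center (a point): Small brass burner, one of two alike, standing loose on the table. 78 mm tall: collar 30 mm across up to 22 mm, flange 46 mm across at 22-26 mm, drum 34 mm across up to 42 mm, round tube 26 mm across up to 78 mm (grip here from above). Winder along its +x: 31 mm up, wheel 12 mm across, ends 36 mm from the axis. About 110 g. Point: on the axis (z up), 39 mm above the foot.
- small_b_center (a point): Small brass burner, one of two alike, standing loose on the table. 78 mm tall: collar 30 mm across up to 22 mm, flange 46 mm across at 22-26 mm, drum 34 mm across up to 42 mm, round tube 26 mm across up to 78 mm (grip here from above). Winder along its +x: 31 mm up, wheel 12 mm across, ends 36 mm from the axis. About 110 g. Point: on the axis (z up), 39 mm above the foot.
- tall_center (a point): Tall brass burner, at first in an end hole of the rack, flange on the rack top. 110 mm tall: collar 30 mm across up to 22 mm (in the hole), flange 46 mm across at 22-26 mm, drum 38 mm across up to 52 mm, round tube 30 mm across up to 110 mm (grip here from above). Winder along its +x, 38 mm up, ends 36 mm from the axis. About 200 g. Point: on the axis (z up), 55 mm above the foot.
- tall_winder (a point): Outer end of the tall burner's winder: 36 mm along the tall burner's x from its axis, 38 mm above its foot.
- camera: Black camera (body 115 mm wide, 70 mm high) on a three-legged desk tripod, fixed to the table; it looks along its own -x, roughly towards the robot. Top 245 mm above the table, legs reach 80 mm from the origin, which lies on the table below the camera body's middle.
- lens (a point): Middle of the front of the lens (52 mm across), 61 mm along the camera's -x and 200 mm above the table.
- shot (a point): Where the middle of the shown burner belongs: on the lens axis, 150 mm in front of the lens, 200 mm above the table. Its x axis is the camera's x, so it points towards the lens.
- squat_center (a point): Squat wide brass burner in the other end hole of the rack, 56 mm tall over all, 56 mm across; stays there. Point on its axis 28 mm above its foot, which is 22 mm below the rack top.
- cup: White mug, 76 mm across, 60 mm high, bystander; origin under its base.
- bell: Brass hand bell, 48 mm across, 66 mm high, bystander; origin under its base.
- tin: Flat round steel tin, 56 mm across, 35 mm high, bystander; origin under its base.
- candlestick: Pewter-grey candlestick, 76 mm across the foot, 130 mm high, bystander; origin under its base.
- driver: Screwdriver 180 mm long lying along its own x, bystander; origin under its middle.
Things that resemble listed ones, but are neither listed nor needed, are in the scene too. What is shaped like the part that bears small_b_center but green or purple is not meant.

How it is judged (in metres and radians):
On the way, in this order (a step that is already met when the one before it is completed fails the run):
1. a small burner sits released in one of the two middle holes (((horizontal distance between small_a_center and rack_hole1 below 0.006 m and z of small_a_center in the frame of rack_hole1 below 0.021 m and angle between small_a_center's own z axis and vertical below 0.1 rad and contact force between small_a and the fingers below 0.05 N) or (horizontal distance between small_a_center and rack_hole2 below 0.006 m and z of small_a_center in the frame of rack_hole2 below 0.021 m and angle between small_a_center's own z axis and vertical below 0.1 rad and contact force between small_a and the fingers below 0.05 N) or (horizontal distance between small_b_center and rack_hole1 below 0.006 m and z of small_b_center in the frame of rack_hole1 below 0.021 m and angle between small_b_center's own z axis and vertical below 0.1 rad and contact force between small_b and the fingers below 0.05 N) or (horizontal distance between small_b_center and rack_hole2 below 0.006 m and z of small_b_center in the frame of rack_hole2 below 0.021 m and angle between small_b_center's own z axis and vertical below 0.1 rad and contact force between small_b and the fingers below 0.05 N))), for 0.2 s.
2. both small burners sit released in the two middle holes (((horizontal distance between small_a_center and rack_hole1 below 0.006 m and z of small_a_center in the frame of rack_hole1 below 0.021 m and angle between each of small_a_center, small_b_center's own z axis and vertical below 0.1 rad and contact force between each of small_a, small_b and the fingers below 0.05 N and horizontal distance between small_b_center and rack_hole2 below 0.006 m and z of small_b_center in the frame of rack_hole2 below 0.021 m) or (horizontal distance between small_a_center and rack_hole2 below 0.006 m and z of small_a_center in the frame of rack_hole2 below 0.021 m and angle between each of small_a_center, small_b_center's own z axis and vertical below 0.1 rad and contact force between each of small_a, small_b and the fingers below 0.05 N and horizontal distance between small_b_center and rack_hole1 below 0.006 m and z of small_b_center in the frame of rack_hole1 below 0.021 m))), for 0.2 s.
3. the tall burner is lifted out of the rack in the gripper (height (world z) of tall_center above 0.13 m and contact force between tall and the fingers above 0.5 N and contact force between tall and rack below 0.05 N), for 0.1 s.
At the end, for the whole second after the job is handed in: Small burners released in the middle holes (6 mm, 6 degrees, flange within 4 mm of the rack top). Tall burner held by the gripper alone, at rest, its middle within 20 mm of the point 150 mm before the lens, upright within 8 degrees, winder to the lens within 11 degrees (((horizontal distance between small_a_center and rack_hole1 below 0.006 m and z of small_a_center in the frame of rack_hole1 below 0.021 m and angle between each of small_a_center, small_b_center's own z axis and vertical below 0.1 rad and contact force between each of small_a, small_b and the fingers below 0.05 N and horizontal distance between small_b_center and rack_hole2 below 0.006 m and z of small_b_center in the frame of rack_hole2 below 0.021 m) or (horizontal distance between small_a_center and rack_hole2 below 0.006 m and z of small_a_center in the frame of rack_hole2 below 0.021 m and angle between each of small_a_center, small_b_center's own z axis and vertical below 0.1 rad and contact force between each of small_a, small_b and the fingers below 0.05 N and horizontal distance between small_b_center and rack_hole1 below 0.006 m and z of small_b_center in the frame of rack_hole1 below 0.021 m)) and distance between tall_center and shot below 0.02 m and angle between tall_center's own z axis and vertical below 0.15 rad and angle between the x axis of tall_center and the x axis of shot, either way round below 0.2 rad and distance between tall_winder and lens below 0.15 m and contact force between tall and the fingers above 1 N and contact force between tall and rack below 0.05 N and contact force between tall and camera below 0.05 N and linear speed of tall below 0.03 m/s and angular speed of tall below 0.3 rad/s); the arm keeps its last pose, push and grip.
It fails at once if a bystander is pushed more than 25 mm (distance of any of squat_center, cup, bell, tin, candlestick, driver from where it was at the start of the episode above 0.025 m).
It fails at once if the camera is struck or leaned on with more than 3 N (contact force between camera and anything else above 3 N).
It also fails if it takes over 72 s, if anything falls off the work surface, if the arm or the gripper's body presses on something with over 40 N, if the wrist force passes 120 N, or if a joint passes its speed limit or range.

## Robot

A 6-joint arm with a two-finger parallel gripper is mounted at the origin on the work surface. World frame = base frame: x ahead of the robot, y to its left, z up, the work surface at z = 0. Lengths are in m, angles in degrees, forces in N, time in s.
With the tool pointing down it reaches from about 0.35 to 0.975 m from the base axis. Payload 17.4 kg.
Tool frame: the origin (TCP) lies midway between the tips of the shut fingers; the grasp point (between the pads) lies 19 mm behind it; z points along the fingers, x is the direction in which the jaws open and shut, and the axes are right-handed (so a half turn about z gives the same grasp; the last joint's range is limited). The gripper opens to 85 mm and grips with 20 to 120 N. Pads are 22 mm wide; open, the fingers measure 114 mm over their backs; the gripper's body (76 mm by 85 mm) begins 54 mm behind the grasp point. The pads swing forward as they close: fully open they stand 13 mm farther back than shut.
Start: joints at [67.563, 6.646, 82.598, -0, 90.757, -2.166], TCP at [0.234, 0.633, 0.231] pointing down, gripper open.
Joint ranges: [-162.19, 162.19], [-47.58, 125.68], [4.15, 143.07], [-65.23, 245.23], [0.69, 171.88], [-170.13, 170.13]. Speed limits (degrees/s): [108.29, 108.29, 127.2, 180, 180, 180].

## Interface

Orientations are given as [roll, pitch, yaw] about the fixed x, y, z axes, in that order (R = Rz(yaw) Ry(pitch) Rx(roll)).
In Python, from cell import manip gives the robot as it stands.
- The arm moves only by the shell command python3 -m creep 'ROWS' [OPENING] [FORCE]. ROWS is JSON, a list that holds one entry, the list of rows, each a list of 6 numbers: the shift along the tool's x, y, z in mm, then the turn, a rotation vector about the tool's x, y, z in degrees. A call has 1 to 8 rows; each row is the pose to reach, as a shift and turn from the pose measured when the call began, along the tool's axes at that moment; what a row does not reach only later rows make up. A row lasts 1/8 s, in which the tool goes at most 62.5 mm and 10.7 degrees, less where a joint would pass 70% of its speed; a pose out of reach is approached as far as the arm can. A call with a gripper value outside its range is refused whole. OPENING is the opening, from 0 (shut) to 1 (fully open), set as the call begins (- or left out, the last holds). The fingers move at their own pace and stop on an object; FORCE is the grip in N (left out, the last holds). Time passes only in rows, so rows that repeat a pose let the fingers close. It gives the time, the measured TCP pose, the force and the opening at its end, in the units of the state.
- manip.read_state(): the state, without advancing time (a new reading comes with each control period).
- manip.snapshot(name): name is "side" or "top"; returns a dict with "image" (400x640x3 uint8, red, green, blue), "z_map" (400x640 float32, m along the optical axis (not along the pixel's ray), 0 where there is no reading), "intrinsics" (3x3 intrinsics, pixels), "view" (4x4, takes a point from world to camera coordinates). Camera axes: x right, y down, z forward; pixel columns grow to the right and rows downward; lengths in m; the calibration is good to about 2 mm. A picture is of the moment at which its call begins.
- manip.close_job(): hands the job in, once; it reports no verdict.
The state is a dict: "clock": time; "joints": joint angles; "dq": joint speeds; "tau": joint torques, N m; "tool_pos": TCP position; "tcp_rot": TCP orientation; "ft_force": force on the tool from outside, world axes, zero at the start; "wrist_torque": the same for the moment, N m; "opening": opening from 0.0 (shut) to 1.0 (fully open).
Only numpy, scipy, OpenCV 4.12 (cv2) and the standard library are available. Lean on these libraries where they do the work, as an engineer would, in place of code of your own. Each camera call takes 0.05 s, during which the arm holds its last target. There are 200 camera calls.

## Working session

There is one attempt and no reset: what is moved stays moved. The work goes in short steps, Python scripts to look and compute and a shell command to move; the robot and the scene stay as the last step left them, time stands still between calls to the robot, and variables do not carry over. Pictures are saved under pics/ and viewed, about 8 in all and at most 12, crops included, and the job is handed in when it is done.

```bash
mkdir -p pics; ls
cat > h.py <<'E'
import numpy as np,cv2
from cell import manip
from scipy.spatial.transform import Rotation as R
def cloud(s):
    K=s["intrinsics"];V=s["view"];z=s["z_map"]
    v,u=np.mgrid[:400,:640]
    P=np.stack([(u-K[0,2])/K[0,0]*z,(v-K[1,2])/K[1,1]*z,z],-1)
    W=(P-V[:3,3])@V[:3,:3]
    W[z<=0]=np.nan
    return W
def ray(s,u,v,h):
    K=s["intrinsics"];V=s["view"]
    d=V[:3,:3].T@np.linalg.inv(K)@[u,v,1];c=-V[:3,:3].T@V[:3,3]
    return c+d*(h-c[2])/d[2]
def rel(p,yaw=None):
    """shift (mm, tool axes) and turn to reach world p with tool down and jaws at yaw"""
    st=manip.read_state();T=R.from_euler('xyz',st["tcp_rot"],degrees=True)
    out=list(np.round(T.inv().apply(np.array(p)-st["tool_pos"])*1000,1))
    if yaw is not None:
        out+=list(np.round((T.inv()*R.from_euler('xyz',[180,0,yaw],degrees=True)).as_rotvec(degrees=True),1))
    return out
E
python3 - <<'E'
from h import *
print(manip.read_state())
for n in("top","side"):
    s=manip.snapshot(n);np.savez(n,**s);cv2.imwrite(f"pics/{n}0.png",s["image"][...,::-1])
    print(n,s["intrinsics"].tolist(),s["view"].round(3).tolist())
E
```

```text
pics
{'clock': 0.0, 'joints': array([ 6.75650279e+01,  6.67532599e+00,  8.26357045e+01, -7.00742798e-04,
        9.07552171e+01, -2.16506569e+00]), 'dq': array([ 0.02444202,  0.05704719,  0.04309135,  0.03874363, -0.05233935,
       -0.04228375]), 'tau': array([-6.38558377e-04, -7.32014465e+01, -6.32464743e+01, -1.90506757e-04,
        6.64034320e-03,  2.61137109e-05]), 'tool_pos': array([0.23378322, 0.63302795, 0.23054848]), 'tcp_rot': array([-1.79998197e+02,  6.62267582e-02,  6.97300858e+01]), 'ft_force': array([ 0.24354698,  0.67301243, -0.5605305 ]), 'wrist_torque': array([ 0.0106416 ,  0.02930078, -0.00064654]), 'opening': 0.9991472215265382}
top [[501.99546637645017, 0.0, 320.273467427818], [0.0, 501.99546637645017, 193.7901796576825], [0.0, 0.0, 1.0]] [[0.029, -0.999, 0.019, -0.041], [-0.99, -0.031, -0.137, 0.572], [0.138, -0.015, -0.99, 1.61], [0.0, 0.0, 0.0, 1.0]]
side [[414.2153528445668, 0.0, 324.22628761697376], [0.0, 414.2153528445668, 200.02605155353848], [0.0, 0.0, 1.0]] [[0.843, -0.538, 0.018, -0.464], [-0.247, -0.416, -0.875, 0.266], [0.478, 0.733, -0.484, 0.956], [0.0, 0.0, 0.0, 1.0]]
```

View pics/top0.png

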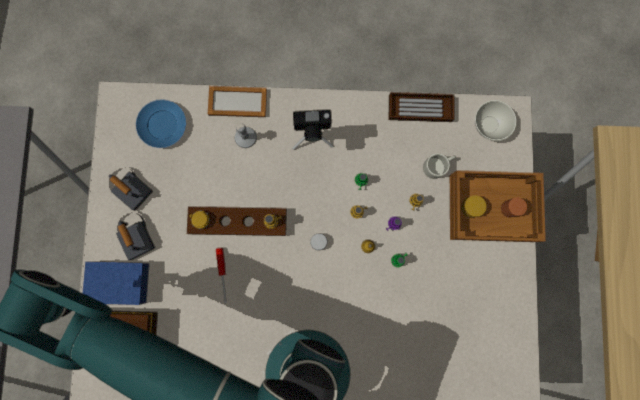

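View pics/side0.png

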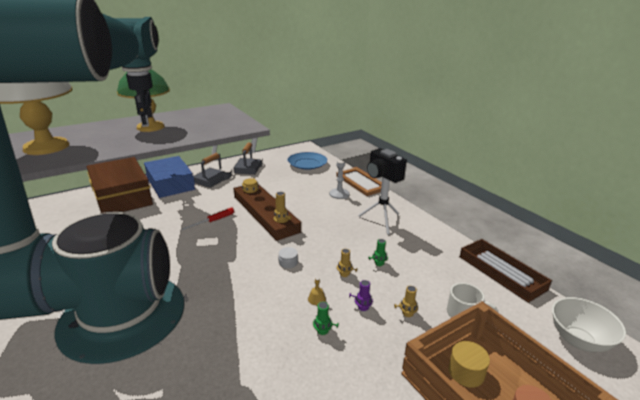

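The top view shows brass small burners at (358,211) and (416,200). Lookalikes are green at (362,180) and (399,260), purple at (394,223), and the brass bell at (369,246), which is pear-shaped in the side view at (317,292). The tall burner is at (271,220), the squat at (201,218), the free holes at (226,221) and (249,221), and the camera at (312,122). I'll measure these and check them in a close crop.

```bash
cat > m.py <<'E'
from h import *
s=dict(np.load("top.npz"));W=cloud(s);im=s["image"];hsv=cv2.cvtColor(im,cv2.COLOR_RGB2HSV)
def box(u0,u1,v0,v1):
    m=np.zeros((400,640),bool);m[v0:v1,u0:u1]=1;return m
Z=W[...,2]
print("table z",np.nanmedian(Z[box(300,345,260,275)]),np.nanmedian(Z[box(440,520,250,290)]))
for n,b in dict(A=(340,378,195,225),B=(402,432,188,212),tall=(258,286,205,235)).items():
    m=box(*b)&np.isfinite(Z);zt=np.nanpercentile(Z[m],99);
    top=.078 if n!="tall" else .128
    k=m&(abs(Z-top)<.012)
    p=W[k];c,r=cv2.minEnclosingCircle(p[:,:2].astype(np.float32))
    print(n,"zmax",zt.round(4),"n",k.sum(),"mean",p.mean(0).round(4),"circ",np.round(c,4),round(r,4))
    lo=(.012,.072) if n!="tall" else (.06,.11)
    w=W[m&(Z>lo[0])&(Z<lo[1])];d=w[:,:2]-c
    rr=np.hypot(*d.T);f=rr>.027
    if f.any(): print("  winder pts",f.sum(),w[f].mean(0).round(4),"yaw",np.degrees(np.arctan2(*d[f].mean(0)[::-1])).round(1))
# rack top
k=box(180,295,200,240)&(abs(Z-.04)<.006)
(c,sz,a)=cv2.minAreaRect(W[k][:,:2].astype(np.float32));print("rack",np.round(c,4),np.round(sz,4),a,W[k].mean(0))
g=hsv[...,2]
for u,v in((226,221),(249,221)):
    b=box(u-9,u+10,v-9,v+10); k=b&np.isfinite(Z)&(Z<.03); print("hole px",np.argwhere(k).mean(0)[::-1],k.sum(),"pt",ray(s,*np.argwhere(k).mean(0)[::-1],.04))
k=box(285,335,100,150)&(Z>.205)&(Z<.26)
(c,sz,a)=cv2.minAreaRect(W[k][:,:2].astype(np.float32));print("cam top",np.round(c,4),np.round(sz,4),a,k.sum(),Z[k].max())
k=box(285,335,100,150)&(Z>.12)&(Z<.26);(c,sz,a)=cv2.minAreaRect(W[k][:,:2].astype(np.float32));print("cam all",np.round(c,4),np.round(sz,4),a)
q=W[k];print("lowest x",q[np.argsort(q[:,0])[:6]].round(3).tolist())
for n,p in dict(cup=(437,166),bell=(369,246),tin=(319,242),squat=(201,218),stick=(244,130),green=(362,180),purple=(394,223)).items(): print(n,W[p[1],p[0]].round(3))
cr=cv2.resize(im[90:275,180:440],(780,555),interpolation=cv2.INTER_CUBIC);cv2.imwrite("pics/crop0.png",cr[...,::-1])
E
python3 m.py
```

```text
table z 0.0008195923583291709 0.0005066879101792161
A zmax 0.0816 n 53 mean [ 0.5202 -0.1457  0.0789] circ [ 0.5205 -0.1458] 0.0127
  winder pts 10 [ 0.5348 -0.1664  0.029 ] yaw -55.2
B zmax 0.0824 n 56 mean [ 0.5651 -0.3411  0.078 ] circ [ 0.5646 -0.3422] 0.0137
  winder pts 5 [ 0.534  -0.33    0.0364] yaw 158.2
tall zmax 0.133 n 74 mean [0.4792 0.1339 0.1287] circ [0.4794 0.1336] 0.0151
  winder pts 4 [0.4931 0.1037 0.063 ] yaw -65.4
rack [0.4783 0.2468] [0.0903 0.3194] 0.7925065755844116 [0.47813162 0.24047085 0.04048564]
hole px [225.19230769 220.12820513] 78 pt [0.47715451 0.28251138 0.04      ]
hole px [248.07594937 220.53164557] 79 pt [0.47808073 0.20828555 0.04      ]
cam top [0.7579 0.0086] [0.0864 0.1138] 3.6313953399658203 863 0.2528027335697986
cam all [0.7576 0.0082] [0.0863 0.1143] 4.786801338195801
lowest x [[0.714, 0.023, 0.21], [0.714, 0.017, 0.209], [0.714, 0.023, 0.195], [0.714, 0.026, 0.194], [0.715, 0.017, 0.195], [0.715, 0.026, 0.206]]
cup [ 0.686 -0.418  0.005]
bell [ 0.406 -0.184  0.063]
tin [ 0.415 -0.024  0.04 ]
squat [0.479 0.355 0.069]
stick [0.757 0.224 0.126]
green [ 0.617 -0.157  0.078]
purple [ 0.482 -0.263  0.072]
```

View pics/crop0.png

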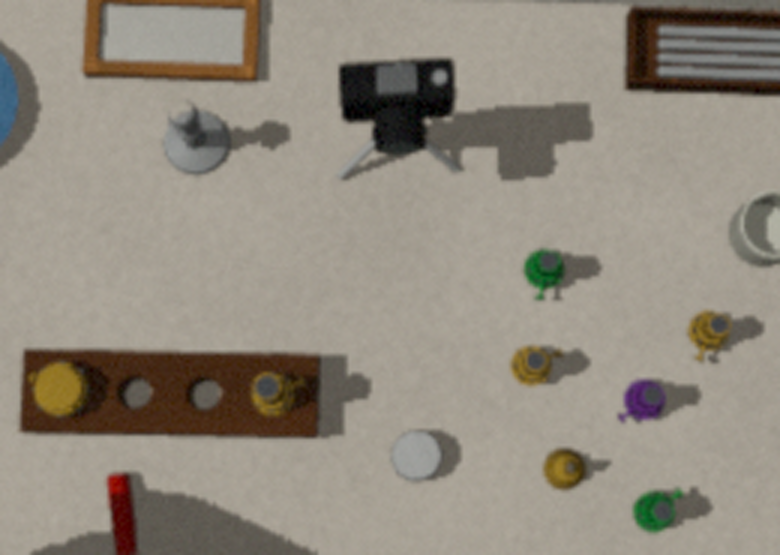

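The crop shows A at (533,365) with its winder up-right, B at (710,330) with its winder down, and the tall burner at (272,393) with its winder right/up. The holes are at (136,393) and (206,394), and the camera body is slightly rotated with its lens at (398,140). I'll refine the camera yaw, tall yaw and holes, then move.

```bash
cat > m2.py <<'E'
from m import *
print("-----")
for u,v in((225,220),(248,220)):
    k=box(u-11,u+12,v-11,v+12)&~(Z>.0365)
    px=np.argwhere(k)[:,::-1];c=px.mean(0);print("hole",c,k.sum(),ray(s,*c,.04).round(4), ray(s,*cv2.minEnclosingCircle(px.astype(np.float32))[0],.04).round(4))
k=box(285,335,100,150)&(Z>.232)&(Z<.27)
for S in (.05,):
    (c,sz,a)=cv2.minAreaRect(W[k][:,:2].astype(np.float32));print("body",np.round(c,4),np.round(sz,4),a)
q=W[box(285,335,100,150)&(Z>.15)&(Z<.235)&(W[...,0]<.735)];print("lens pts",len(q),q.min(0),q.max(0),np.median(q,0))
t=dict(np.load("side.npz"));X=cloud(t)
def near(c,z0,z1,r0=.0,r1=.042): 
    d=X[...,:2]-c;r=np.hypot(d[...,0],d[...,1]);return (r<r1)&(r>r0)&(X[...,2]>z0)&(X[...,2]<z1)
for n,c,z0,z1 in(("tall",(.4794,.1336),.049,.064),("A",(.5203,-.1458),.024,.038),("B",(.5651,-.3415),.024,.038)):
    k=near(c,z0,z1,.027);w=X[k]
    if len(w):print(n,len(w),w.mean(0).round(4),"yaw",np.degrees(np.arctan2(*(w.mean(0)[:2]-c)[::-1])).round(1))
    k=near(c,*((.08,.127) if n=="tall" else (.05,.076)));w=X[k];print("  tube side pts",len(w),w.mean(0).round(4))
d=X[...,:2]-np.array([.757,.008]);k=(np.hypot(d[...,0],d[...,1])<.1)&(X[...,2]>.17);w=X[k];print("cam side",len(w),w.min(0),w.max(0))
f=k&(X[...,0]<.712);print("lens front side",f.sum(),X[f].min(0).round(3),X[f].max(0).round(3),X[f].mean(0).round(3))
print(rel([.520,-.146,.16],0),rel([.520,-.146,.05],0))
i=t["image"];cv2.imwrite("pics/crop1.png",np.hstack([cv2.resize(i[180:240,255:315],(390,390)),cv2.resize(i[140:200,355:415],(390,390))])[...,::-1])
E
python3 m2.py | sed '1,/-----/d'
```

```text
hole [224.68627451 220.30718954] 153 [0.4765 0.2841 0.04  ] [0.4794 0.2797 0.04  ]
hole [248.54109589 220.09589041] 146 [0.4795 0.2068 0.04  ] [0.4831 0.2088 0.04  ]
body [0.7652 0.0093] [0.0657 0.1128] 4.290728569030762
lens pts 161 [ 0.71366755 -0.02151626  0.18320663] [0.73489227 0.03246813 0.23417562] [0.72244745 0.00573818 0.21948094]
tall 9 [0.4931 0.1032 0.0557] yaw -65.7
  tube side pts 161 [0.4759 0.1273 0.107 ]
A 14 [ 0.5342 -0.1754  0.0314] yaw -64.9
  tube side pts 94 [ 0.5169 -0.1509  0.0649]
B 16 [ 0.5339 -0.3294  0.031 ] yaw 158.8
  tube side pts 121 [ 0.5598 -0.3456  0.0648]
cam side 1029 [ 0.71263436 -0.04959028  0.17001632] [0.80473644 0.06577718 0.2444102 ]Traceback (most recent call last):
  File "m2.py", line 18, in <module>
    f=k&(X[...,0]<.712);print("lens front side",f.sum(),X[f].min(0).round(3),X[f].max(0).round(3),X[f].mean(0).round(3))
                                                        ~~~~~~~~^^^
    return umr_minimum(a, axis, None, out, keepdims, initial, where)
ValueError: zero-size array to reduction operation minimum which has no identity
```

Run:
```python
from h import *
print(rel([.520,-.146,.16],0),rel([.520,-.146,.05],0))
```

```text
[np.float64(-631.5), np.float64(538.4), np.float64(71.3), np.float64(0.0), np.float64(0.1), np.float64(69.7)] [np.float64(-631.4), np.float64(538.4), np.float64(181.3), np.float64(0.0), np.float64(0.1), np.float64(69.7)]
```

```bash
python3 -m creep '[[[-47,40,0,0,0,10],[-94,80,0,0,0,20],[-141,120,0,0,0,30],[-188,160,0,0,0,40],[-235,200,0,0,0,50],[-282,240,0,0,0,60],[-330,281,0,0,0,69.7],[-377,321,0,0,0,69.7]]]' 1 40
python3 - <<'E'
from h import *
print(rel([.520,-.146,.16],0))
E
```

```text
clock: 1.1
tool_pos: [0.4044, 0.1662, 0.231]
tcp_rot: [179.9, 0.0, -0.1]
ft_force: [0.9, -0.1, 0.3]
opening: 1.001
[np.float64(116.2), np.float64(311.9), np.float64(71.2), np.float64(0.1), np.float64(0.0), np.float64(-0.1)]
```

```bash
python3 -m creep '[[[20,53,5,0,0,0],[40,106,15,0,0,0],[60,160,30,0,0,0],[80,214,45,0,0,0],[100,268,60,0,0,0],[116,312,71,0,0,0],[116,312,71,0,0,0],[116,312,71,0,0,0]]]'
python3 - <<'E'
from h import *
print(rel([.520,-.146,.05],0))
E
```

```text
clock: 2.1
tool_pos: [0.5196, -0.1458, 0.16]
tcp_rot: [180.0, 0.0, -0.1]
ft_force: [0.2, 0.5, 0.1]
opening: 0.997
[np.float64(0.5), np.float64(0.1), np.float64(110.0), np.float64(0.0), np.float64(0.0), np.float64(-0.1)]
```

```bash
python3 -m creep '[[[0.5,0,40,0,0,0],[0.5,0,80,0,0,0],[0.5,0,110,0,0,0],[0.5,0,110,0,0,0],[0.5,0,110,0,0,0]]]' && python3 -m creep '[[[0,0,0,0,0,0],[0,0,0,0,0,0],[0,0,0,0,0,0],[0,0,0,0,0,0],[0,0,0,0,0,0],[0,0,0,0,0,0]]]' 0 40 && python3 -m creep '[[[0,0,-40,0,0,0],[0,0,-90,0,0,0],[0,0,-140,0,0,0],[0,0,-140,0,0,0],[0,0,-140,0,0,0]]]'
python3 - <<'E'
from h import *
s=manip.snapshot("side");cv2.imwrite("pics/s1.png",cv2.resize(s["image"][100:320,200:480],(700,550))[...,::-1])
print(rel([.4787,.2088,.19],0),rel([.4779,.2838,.19],0))
E
```

```text
clock: 2.72
tool_pos: [0.5207, -0.1455, 0.0518]
tcp_rot: [179.9, -0.1, -0.1]
ft_force: [-0.3, 0.8, 0.7]
opening: 1.004
clock: 3.48
tool_pos: [0.5209, -0.1456, 0.0522]
tcp_rot: [179.9, -0.1, -0.1]
ft_force: [0.3, -0.0, 6.8]
opening: 0.289
clock: 4.1
tool_pos: [0.5203, -0.1453, 0.1911]
tcp_rot: [180.0, -0.0, -0.1]
ft_force: [-0.1, -0.2, -2.1]
opening: 0.293
[np.float64(-42.0), np.float64(-354.0), np.float64(0.4), np.float64(0.0), np.float64(0.0), np.float64(-0.1)] [np.float64(-42.9), np.float64(-429.0), np.float64(0.4), np.float64(0.0), np.float64(0.0), np.float64(-0.1)]
```

View pics/s1.png

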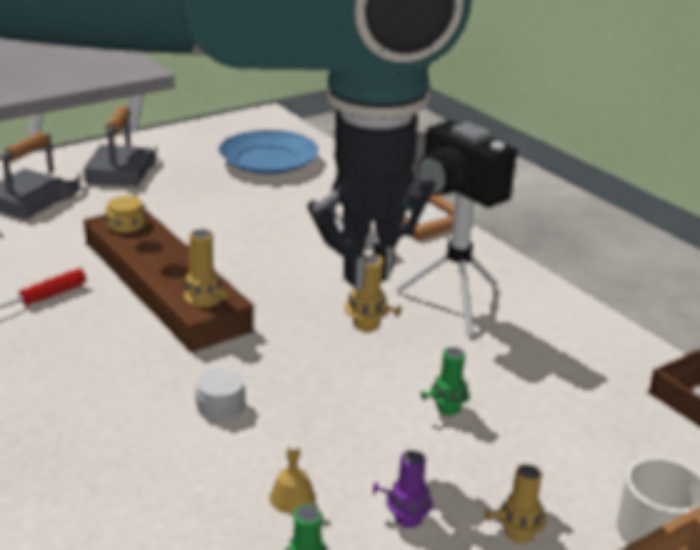

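```bash
python3 -m creep '[[[-5,-50,-20,0,0,0],[-10,-105,-40,0,0,0],[-16,-165,-40,0,0,0],[-22,-225,-40,0,0,0],[-28,-285,-40,0,0,0],[-34,-345,-40,0,0,0],[-40,-400,-40,0,0,0],[-43,-429,-40,0,0,0]]]' && python3 -m creep '[[[0,0,40,0,0,0],[0,0,80,0,0,0],[0,0,80,0,0,0],[0,0,80,0,0,0]]]'
python3 - <<'E'
from h import *
print(rel([.4779,.2838,.072],0))
s=manip.snapshot("side");W=cloud(s)
k=(abs(W[...,0]-.478)<.04)&(abs(W[...,1]-.284)<.04)
hsv=cv2.cvtColor(s["image"],cv2.COLOR_RGB2HSV)
b=k&(hsv[...,0]>15)&(hsv[...,0]<32)&(hsv[...,1]>90)&(W[...,2]>.075)
w=W[b];print(b.sum(),w.min(0),w.max(0))
cv2.imwrite("pics/s2.png",cv2.resize(s["image"][110:250,200:340],(560,560),interpolation=2)[...,::-1])
E
```

```text
clock: 5.15
tool_pos: [0.4768, 0.2861, 0.2283]
tcp_rot: [179.9, 0.2, 0.0]
ft_force: [0.4, -0.9, -1.2]
opening: 0.291
clock: 5.65
tool_pos: [0.4768, 0.286, 0.1494]
tcp_rot: [179.9, 0.1, 0.0]
ft_force: [0.3, 0.1, 0.4]
opening: 0.287
[np.float64(1.3), np.float64(2.1), np.float64(77.4), np.float64(0.1), np.float64(0.1), np.float64(0.0)]
184 [0.44308749 0.25247434 0.09941665] [0.48968182 0.30190323 0.24004018]
```

View pics/s2.png

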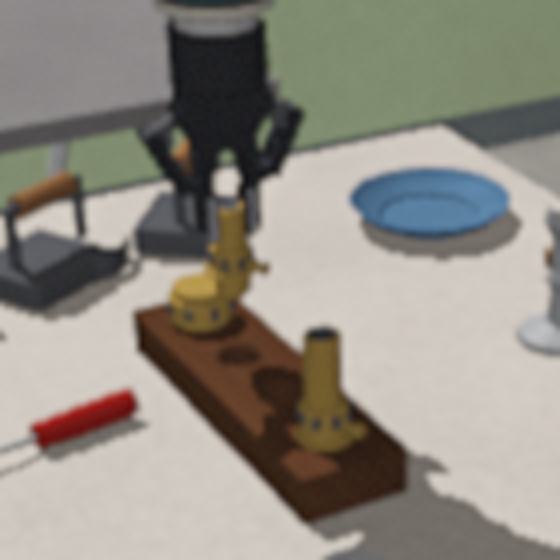

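```bash
python3 -m creep '[[[1.3,2.1,20,0,0,0],[1.3,2.1,45,0,0,0],[1.3,2.1,52,0,0,0],[1.3,2.1,57,0,0,0],[1.3,2.1,60,0,0,0],[1.3,2.1,63,0,0,0],[1.3,2.1,65,0,0,0],[1.3,2.1,65,0,0,0]]]'
```

```text
clock: 6.7
tool_pos: [0.4783, 0.284, 0.085]
tcp_rot: [180.0, 0.1, 0.0]
ft_force: [0.7, -0.3, -1.4]
opening: 0.285
```

```bash
python3 -m creep '[[[0,0,3,0,0,0],[0,0,6,0,0,0],[0,0,9,0,0,0],[0,0,12,0,0,0],[0,0,14,0,0,0],[0,0,14,0,0,0]]]'
```

```text
clock: 7.45
tool_pos: [0.4782, 0.2839, 0.0708]
tcp_rot: [179.9, 0.1, 0.0]
ft_force: [0.4, -0.1, -2.3]
opening: 0.289
```

```bash
python3 -m creep '[[[0,0,0.5,0,0,0],[0,0,0.5,0,0,0],[0,0,0.5,0,0,0],[0,0,0,0,0,0]]]' 1 && python3 -m creep '[[[0,0,-30,0,0,0],[0,0,-70,0,0,0],[0,0,-120,0,0,0],[0,0,-150,0,0,0],[0,0,-150,0,0,0]]]'
python3 - <<'E'
from h import *
print(rel([.565,-.3415,.16],0),rel([.565,-.3415,.2],0))
E
```

```text
clock: 7.95
tool_pos: [0.4782, 0.2839, 0.0709]
tcp_rot: [179.9, 0.1, 0.0]
ft_force: [0.3, -0.4, 0.5]
opening: 1.0
clock: 8.57
tool_pos: [0.4792, 0.2844, 0.2237]
tcp_rot: [-179.9, -0.1, 0.0]
ft_force: [0.3, 0.3, -1.6]
opening: 1.001
[np.float64(85.6), np.float64(626.0), np.float64(63.3), np.float64(-0.1), np.float64(-0.1), np.float64(0.0)] [np.float64(85.7), np.float64(626.0), np.float64(23.3), np.float64(-0.1), np.float64(-0.1), np.float64(0.0)]
```

```bash
python3 -m creep '[[[8,55,0,0,0,0],[16,115,0,0,0,0],[24,175,0,0,0,0],[32,235,0,0,0,0],[40,295,0,0,0,0],[48,355,0,0,0,0],[56,415,0,0,0,0],[56,415,0,0,0,0]]]'
python3 - <<'E'
from h import *
s=manip.snapshot("side");W=cloud(s);
print(rel([.565,-.3415,.16],0))
for n,c in(("h2",(.4779,.2838)),("tall",(.4794,.1336))):
    d=W[...,:2]-np.array(c);r=np.hypot(d[...,0],d[...,1])
    for z0,z1 in((.045,.06),(.07,.09),(.095,.125)):
        w=W[(r<.03)&(W[...,2]>z0)&(W[...,2]<z1)]
        if len(w):print(n,z0,len(w),(w.mean(0)-[*c,0]).round(4),w[:,2].max().round(4))
cv2.imwrite("pics/s3.png",cv2.resize(s["image"][170:240,225:315],(720,560),interpolation=2)[...,::-1])
E
```

```text
clock: 9.57
tool_pos: [0.5349, -0.1339, 0.2218]
tcp_rot: [-179.9, 0.0, -0.2]
ft_force: [0.4, 1.2, 0.5]
opening: 0.998
[np.float64(30.7), np.float64(209.5), np.float64(61.6), np.float64(-0.1), np.float64(-0.0), np.float64(-0.2)]
h2 0.045 61 [-0.003  -0.0102  0.0534] 0.0595
h2 0.07 44 [-0.0027 -0.0085  0.0797] 0.0893
h2 0.095 10 [-0.0021 -0.0006  0.0959] 0.0969
tall 0.045 54 [-0.0055 -0.0118  0.0527] 0.0593
tall 0.07 55 [-0.0049 -0.0068  0.0806] 0.0898
tall 0.095 88 [-0.0034 -0.0073  0.111 ] 0.125
```

View pics/s3.png

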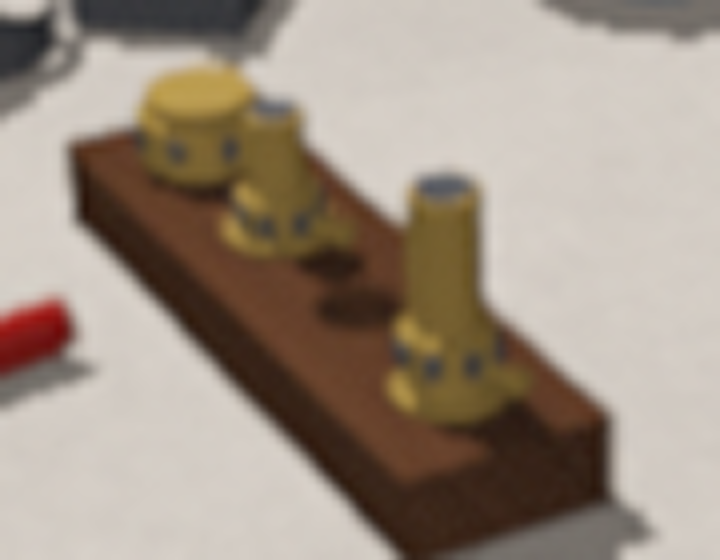

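The crop shows the small burner seated upright with its flange on the wood at (270,215) and its top at about 0.096 m. That matches the expected height. Now B.

```bash
python3 -m creep '[[[8,52,5,0,0,0],[16,105,20,0,0,0],[24,160,40,0,0,0],[30.7,209.5,60,0,0,0],[30.7,209.5,62,0,0,0],[30.7,209.5,62,0,0,0],[30.7,209.5,62,0,0,0]]]'
python3 - <<'E'
from h import *
print(rel([.565,-.3415,.052],0))
E
```

```text
clock: 10.5
tool_pos: [0.5654, -0.3401, 0.1605]
tcp_rot: [-179.9, -0.1, -0.1]
ft_force: [0.1, -0.8, 0.2]
opening: 1.002
[np.float64(-0.5), np.float64(1.5), np.float64(108.5), np.float64(-0.1), np.float64(-0.1), np.float64(-0.1)]
```

```bash
python3 -m creep '[[[-0.5,1.5,40,0,0,0],[-0.5,1.5,80,0,0,0],[-0.5,1.5,108,0,0,0],[-0.5,1.5,108,0,0,0],[-0.5,1.5,108,0,0,0]]]' && python3 -m creep '[[[0,0,0,0,0,0],[0,0,0,0,0,0],[0,0,0,0,0,0],[0,0,0,0,0,0],[0,0,0,0,0,0],[0,0,0,0,0,0]]]' 0 40 && python3 -m creep '[[[0,0,-40,0,0,0],[0,0,-90,0,0,0],[0,0,-140,0,0,0],[0,0,-175,0,0,0],[0,0,-175,0,0,0]]]'
python3 - <<'E'
from h import *
print(rel([.4787,.2088,.225],0))
s=manip.snapshot("side");W=cloud(s);hsv=cv2.cvtColor(s["image"],cv2.COLOR_RGB2HSV)
p=manip.read_state()["tool_pos"]
d=W[...,:2]-p[:2];r=np.hypot(d[...,0],d[...,1])
for z0,z1 in((-.055,-.035),(-.035,-.025),(-.01,.02)):
    w=W[(r<.03)&(W[...,2]-p[2]>z0)&(W[...,2]-p[2]<z1)&(hsv[...,1]>90)]-p
    print(z0,len(w),w.mean(0).round(4) if len(w) else 0,w[:,2].min() if len(w) else 0)
E
```

```text
clock: 11.12
tool_pos: [0.5658, -0.3414, 0.0545]
tcp_rot: [-180.0, -0.2, -0.0]
ft_force: [-0.2, 0.3, 0.5]
opening: 0.996
clock: 11.88
tool_pos: [0.566, -0.3415, 0.0549]
tcp_rot: [180.0, -0.2, -0.0]
ft_force: [-0.7, 0.1, 6.1]
opening: 0.292
clock: 12.5
tool_pos: [0.566, -0.3419, 0.2329]
tcp_rot: [179.8, -0.4, -0.0]
ft_force: [0.2, -0.7, -1.3]
opening: 0.287
[np.float64(-87.7), np.float64(-550.6), np.float64(5.9), np.float64(0.2), np.float64(-0.4), np.float64(-0.0)]
-0.055 42 [-0.0096 -0.0067 -0.0426] -0.048724312304191414
-0.035 81 [-0.011  -0.0093 -0.0287] -0.03211357830904549
-0.01 86 [-0.005  -0.0091  0.0039] -0.00990302685147626
```

```bash
python3 -m creep '[[[-9,-58,0,0,0,0],[-18,-117,0,0,0,0],[-28,-177,0,0,0,0],[-37,-237,0,0,0,0],[-46,-297,0,0,0,0],[-56,-357,0,0,0,0],[-65,-417,0,0,0,0],[-75,-477,0,0,0,0]]]'
python3 - <<'E'
from h import *
print(rel([.4787,.2088,.2],0))
E
```

```text
clock: 13.55
tool_pos: [0.4898, 0.1372, 0.2279]
tcp_rot: [179.9, -0.1, -0.0]
ft_force: [0.8, -0.2, -0.4]
opening: 0.287
[np.float64(-11.2), np.float64(-71.6), np.float64(27.7), np.float64(0.1), np.float64(-0.1), np.float64(-0.0)]
```

```bash
python3 -m creep '[[[-6,-40,0,0,0,0],[-11.2,-71.6,5,0,0,0],[-11.2,-71.6,40,0,0,0],[-11.2,-71.6,80,0,0,0],[-11.2,-71.6,105,0,0,0],[-11.2,-71.6,115,0,0,0],[-11.2,-71.6,115,0,0,0]]]'
python3 - <<'E'
from h import *
print(rel([.4785,.2088,.087],0),rel([.4785,.2088,.074],0))
E
```

```text
clock: 14.42
tool_pos: [0.4786, 0.2085, 0.112]
tcp_rot: [179.9, -0.1, -0.1]
ft_force: [0.1, 0.1, 0.0]
opening: 0.283
[np.float64(-0.1), np.float64(-0.4), np.float64(25.0), np.float64(0.1), np.float64(-0.1), np.float64(-0.1)] [np.float64(-0.1), np.float64(-0.4), np.float64(38.0), np.float64(0.1), np.float64(-0.1), np.float64(-0.1)]
```

```bash
python3 -m creep '[[[0,-0.4,10,0,0,0],[0,-0.4,15,0,0,0],[0,-0.4,19,0,0,0],[0,-0.4,22,0,0,0],[0,-0.4,25,0,0,0],[0,-0.4,25,0,0,0]]]'
```

```text
clock: 15.18
tool_pos: [0.4785, 0.2088, 0.0868]
tcp_rot: [179.9, -0.0, -0.1]
ft_force: [0.6, 0.3, -1.8]
opening: 0.289
```

```bash
python3 -m creep '[[[0,0,3,0,0,0],[0,0,6,0,0,0],[0,0,9,0,0,0],[0,0,12,0,0,0],[0,0,13,0,0,0],[0,0,13,0,0,0]]]' && python3 -m creep '[[[0,0,0,0,0,0],[0,0,0,0,0,0],[0,0,0,0,0,0],[0,0,0,0,0,0]]]' 1 && python3 -m creep '[[[0,0,-30,0,0,0],[0,0,-70,0,0,0],[0,0,-120,0,0,0],[0,0,-130,0,0,0],[0,0,-130,0,0,0]]]'
python3 - <<'E'
from h import *
print(rel([.4794,.1336,.15],0))
s=manip.snapshot("side");cv2.imwrite("pics/s4.png",cv2.resize(s["image"][150:240,225:315],(560,560),interpolation=2)[...,::-1])
W=cloud(s);
for n,c in(("h1",(.4787,.2088)),("h2",(.4779,.2838))):
    d=W[...,:2]-np.array(c);r=np.hypot(d[...,0],d[...,1])
    for z0,z1 in((.045,.06),(.07,.09),(.093,.125)):
        w=W[(r<.03)&(W[...,2]>z0)&(W[...,2]<z1)]
        if len(w):print(n,z0,len(w),(w.mean(0)-[*c,0]).round(4),w[:,2].max().round(4))
E
```

```text
clock: 15.92
tool_pos: [0.4785, 0.2088, 0.0738]
tcp_rot: [179.9, -0.0, -0.1]
ft_force: [-1.5, 0.3, -1.5]
opening: 0.29
clock: 16.42
tool_pos: [0.4785, 0.2088, 0.0738]
tcp_rot: [179.9, -0.0, -0.1]
ft_force: [-0.6, -0.9, 0.1]
opening: 1.001
clock: 17.05
tool_pos: [0.4785, 0.2091, 0.2039]
tcp_rot: [179.9, -0.1, -0.0]
ft_force: [0.0, 0.0, -1.1]
opening: 0.998
[np.float64(0.8), np.float64(75.4), np.float64(54.0), np.float64(0.1), np.float64(-0.1), np.float64(-0.0)]
h1 0.045 67 [-0.0065 -0.0083  0.0533] 0.0599
h1 0.07 45 [-0.0042 -0.0083  0.0799] 0.09
h1 0.093 22 [-0.0029 -0.0026  0.0947] 0.0976
h2 0.045 60 [-0.004  -0.0097  0.0534] 0.0599
h2 0.07 45 [-0.0022 -0.0082  0.08  ] 0.0899
h2 0.093 18 [-0.0009 -0.0019  0.0947] 0.0967
```

View pics/s4.png

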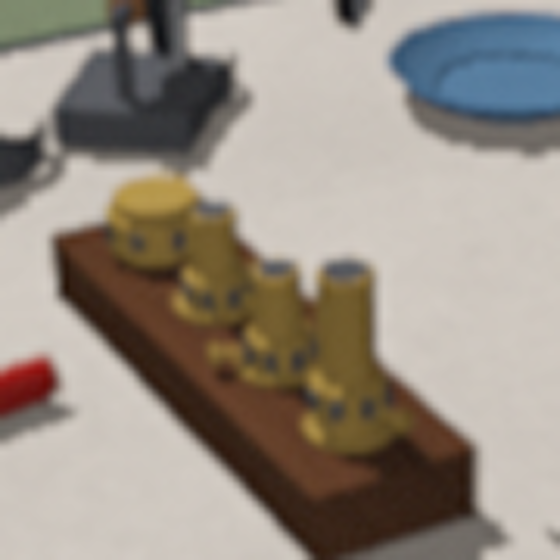

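```bash
python3 -m creep '[[[0.8,40,0,0,0,0],[0.8,75.4,5,0,0,0],[0.8,75.4,34,0,0,0],[0.8,75.4,44,0,0,0],[0.8,75.4,44,0,0,0]]]'
python3 - <<'E'
from h import *
print(rel([.4794,.1336,.088],0))
E
```

```text
clock: 17.73
tool_pos: [0.4784, 0.1336, 0.1578]
tcp_rot: [179.8, 0.1, -0.0]
ft_force: [1.0, -0.4, 0.2]
opening: 0.997
[np.float64(1.1), np.float64(-0.2), np.float64(69.8), np.float64(0.2), np.float64(0.1), np.float64(-0.0)]
```

```bash
python3 -m creep '[[[1,0,25,0,0,0],[1,0,50,0,0,0],[1,0,70,0,0,0],[1,0,70,0,0,0],[1,0,70,0,0,0]]]' && python3 -m creep '[[[0,0,0,0,0,0],[0,0,0,0,0,0],[0,0,0,0,0,0],[0,0,0,0,0,0],[0,0,0,0,0,0],[0,0,0,0,0,0]]]' 0 60 && python3 -m creep '[[[0,0,-10,0,0,0],[0,0,-25,0,0,0],[0,0,-50,0,0,0],[0,0,-90,0,0,0],[0,0,-127,0,0,0],[0,0,-127,0,0,0],[0,0,-127,0,0,0]]]'
python3 - <<'E'
from h import *
print(rel([.5624,-.005,.215],69.8))
E
```

```text
clock: 18.35
tool_pos: [0.4797, 0.1336, 0.0888]
tcp_rot: [179.8, 0.1, -0.0]
ft_force: [0.6, -0.0, 0.4]
opening: 1.001
clock: 19.1
tool_pos: [0.4799, 0.1336, 0.0892]
tcp_rot: [179.9, 0.1, -0.0]
ft_force: [0.4, -0.3, 5.2]
opening: 0.339
clock: 19.98
tool_pos: [0.4798, 0.1339, 0.2158]
tcp_rot: [179.8, 0.1, -0.0]
ft_force: [0.5, -0.4, -2.5]
opening: 0.338
[np.float64(82.7), np.float64(138.9), np.float64(1.1), np.float64(0.1), np.float64(0.2), np.float64(-69.8)]
```

```bash
python3 -m creep '[[[10,17,0,0,0,-9],[20,34,0,0,0,-18],[31,52,0,0,0,-27],[42,70,0,0,0,-36],[52,87,0,0,0,-45],[62,104,0,0,0,-54],[72,122,0,0,0,-62],[82.7,138.9,1,0,0,-69.8]]]' && python3 -m creep '[[[0,0,0,0,0,0],[0,0,0,0,0,0],[0,0,0,0,0,0]]]'
cat > c.py <<'E'
from h import *
print(rel([.5624,-.005,.215],69.8))
s=manip.snapshot("side");W=cloud(s);hsv=cv2.cvtColor(s["image"],cv2.COLOR_RGB2HSV)
c=np.array([.5624,-.005]);d=W[...,:2]-c;r=np.hypot(d[...,0],d[...,1])
br=(hsv[...,1]>90)
for z0,z1 in((.14,.166),(.17,.195),(.2,.23)):
    w=W[(r<.035)&br&(W[...,2]>z0)&(W[...,2]<z1)]
    if len(w):print(z0,len(w),(w.mean(0)-[*c,0]).round(4),w.min(0).round(3))
w=W[(r<.045)&(r>.0265)&br&(W[...,2]>.17)&(W[...,2]<.2)];dd=w.mean(0)[:2]-c
print("winder",len(w),w.mean(0).round(4),w.max(0).round(4),"yaw",np.degrees(np.arctan2(dd[1],dd[0])).round(1))
t=manip.snapshot("top");
A=cv2.resize(s["image"][100:240,290:430],(400,400),interpolation=2);B=cv2.resize(t["image"][90:230,240:380],(400,400),interpolation=2)
cv2.imwrite("pics/f1.png",np.hstack([A,B])[...,::-1])
W=cloud(t)
for n,c in(("h1",(.4787,.2088)),("h2",(.4779,.2838))):
    d=W[...,:2]-np.array(c);r=np.hypot(d[...,0],d[...,1]);w=W[(r<.03)&(abs(W[...,2]-.096)<.01)]
    print(n,len(w),w.mean(0).round(4) if len(w) else "")
E
python3 c.py
```

```text
clock: 20.98
tool_pos: [0.5622, -0.0057, 0.2137]
tcp_rot: [-179.9, 0.2, 70.0]
ft_force: [0.8, -0.2, -2.7]
opening: 0.335
clock: 21.35
tool_pos: [0.5619, -0.0051, 0.2135]
tcp_rot: [-179.8, 0.2, 70.0]
ft_force: [-0.7, -0.7, -2.4]
opening: 0.335
[np.float64(0.3), np.float64(0.4), np.float64(-1.5), np.float64(-0.2), np.float64(0.2), np.float64(0.2)]
0.14 36 [-0.0105 -0.0094  0.1567] [ 0.54  -0.025  0.147]
0.17 111 [-0.0074 -0.0089  0.1836] [ 0.539 -0.025  0.17 ]
0.2 43 [-0.0119 -0.0056  0.2096] [ 0.545 -0.022  0.2  ]
winder 8 [ 0.592  -0.0037  0.1821] [5.939e-01 4.000e-04 1.863e-01] yaw 2.5
h1 53 [0.477  0.2064 0.0965]
h2 55 [0.4773 0.2815 0.0973]
```

View pics/f1.png

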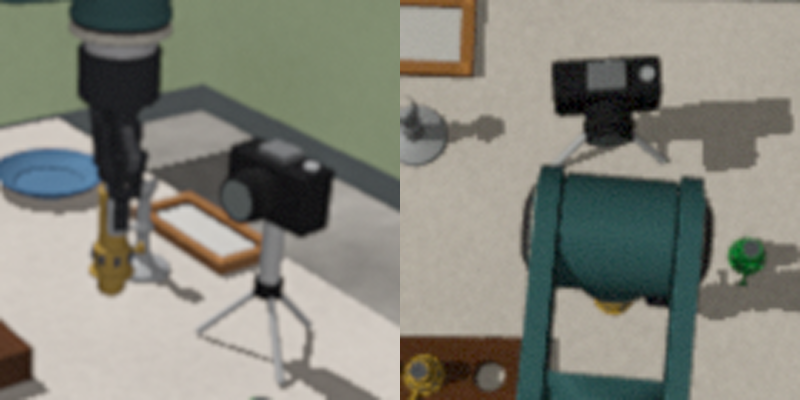

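```bash
python3 -m creep '[[[0,0,-1.5,0,0,0],[0,0,-1.5,0,0,0],[0,0,-1.5,0,0,0],[0,0,-1.5,0,0,0]]]' && python3 -c "
from cell import manip
s=manip.read_state();print(s['dq'].round(2),s['ft_force'].round(1));print(manip.close_job())"
```

```text
clock: 21.95
tool_pos: [0.562, -0.0052, 0.2152]
tcp_rot: [-179.9, 0.2, 70.0]
ft_force: [-0.0, 0.1, -2.0]
opening: 0.334
[ 0.01 -0.03 -0.02  0.03  0.04  0.08] [-0.   0.1 -2. ]
the job is handed in; nothing more can be done
None
```

I put both small burners into the two middle holes and let go of them. I then lifted the tall burner out of the rack and am holding it in front of the lens. I handed the job in at about 22 s of the 72 s allowed; the hand-in gives no verdict.

- **Small burners:** both stand upright with their flanges on the wood. Their tops measured about 0.097 m against an expected 0.096 m, and they are 75.1 mm apart against 75 mm. The top camera put both within about 3 mm of the hole centres I had measured. Both are off in the same direction, which fits the 2 mm calibration limit.
- **Tall burner:** its middle should be at about (0.562, -0.005, 0.200), worked out from the tool pose and the grasp, against an estimated shot point of (0.562, -0.005, 0.200). It is upright and at rest, and the wrist reads about 2 N of load, which matches its weight. The winder measured 2.5° against a camera direction of about 4.3°, well inside the 11° allowed.
- **Disagreement:** two readings of where the front of the lens is differed by up to 9 mm, depending on whether I used the lens or the camera body. I used the directly measured lens, and either value keeps the burner within the 20 mm tolerance.
- **Not checked:** I did not measure the squat burner or the other bystanders again at the end. I saw no sign of contact with them or with the camera.

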